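# Load the lens-rod cassette on the index dial and bring it under the camera

### The arm

A 7-joint arm with a two-finger parallel gripper is mounted at the origin on the work surface. World frame = base frame: x ahead of the robot, y to its left, z up, the work surface at z = 0. Lengths are in m, angles in rad, forces in N, time in s.
With the tool pointing down it reaches from about 0.425 to 0.925 m from the base axis. Payload 6.8 kg.
Tool frame: the origin (TCP) lies between the finger pads; the fingertips stand finger_overhang ahead of it and the grasp point (between the pads) lies 6 mm ahead of it (finger_overhang is the distance from the TCP to the fingertips, in m); z points along the fingers, y is the line along which they close (so a half turn about z gives the same grasp; the last joint's range is limited). The gripper opens to 85 mm and grips with 20 to 120 N. Pads are 22 mm wide; open, the fingers measure 114 mm over their backs; the gripper's body (76 mm by 85 mm) begins 54 mm behind the grasp point. The pads swing forward as they close: fully open they stand 13 mm farther back than shut.
Start: joints at [-1.298, 0.477, 0.022, 1.555, -0.011, 1.109, -0.083], TCP at [0.251, 0.627, 0.256] pointing down, gripper open.
Joint ranges: [-2.96, 2.96], [-0.34, 2.1], [-1.41, 1.46], [0.24, 2.44], [-1.37, 4.51], [0.17, 1.92], [-2.96, 2.96]. Speed limits (rad/s): [2.39, 2.39, 3.14, 3.14, 3.14, 3.14, 3.14].

### API

Orientations are given as a unit quaternion [w, x, y, z].
In Python, from station import * gives the robot as it stands.
- The arm moves only by the tool drive_tool, never from a script. Its argument "increments" is a list of rows, each an object of numbers: "claw": the finger opening in m, from 0 to 0.0854; "dx", "dy", "dz": the shift along the tool's x, y, z in m; "wx", "wy", "wz": the turn, a rotation vector about the tool's x, y, z in degrees. A call has 1 to 20 rows; each row shifts and turns the commanded pose from where the row before left it, along the tool's axes as they then stand; what a row does not reach is not made up. A row lasts 1/8 s, in which the tool goes at most 62.5 mm and 10.7 degrees, less where a joint would pass 70% of its speed; a pose out of reach is approached as far as the arm can. A call with a gripper value outside its range is refused whole. The fingers move at their own pace and stop on an object; "newtons" is the grip in N (left out, the last holds). Time passes only in rows, so rows that do not move let the fingers close. It gives the time, the measured TCP pose, the force, the opening and the grip force at its end, in the units of the state.
- get_obs(): the state, without advancing time (a new reading comes with each control period).
- read_camera(name): name is "scene" or "top" or "wrist"; returns (picture, depth): 400x640x3 uint8, red, green, blue; 400x640 float32, m along the optical axis (not along the pixel's ray), 0 where there is no reading.
- calibration(name): a dict with "intrinsics" (3x3 intrinsics, pixels), "R" (3x3) and "t" (3): a world point X has camera coordinates R X + t; the wrist camera has in their place "mount" (4x4, takes a point from camera to tool coordinates, whose origin is the TCP and whose axes are the flange's). Camera axes: x right, y down, z forward; pixel columns grow to the right and rows downward; lengths in m; the calibration is good to about 2 mm. A picture is of the moment at which its call begins: read the wrist's pose just before it. calibration takes no time and is no camera call.
- hand_in(): hands the job in; it is judged then, once.
The state is a dict: "t": time; "q": joint angles; "joint_vel": joint speeds; "joint_torque": joint torques, N m; "eef_pos": TCP position; "tool_rot": TCP orientation; "contact_force": force on the tool from outside, world axes, zero at the start; "torque": the same for the moment, N m; "gripper_width": opening from 0.0 (shut) to 1.0 (fully open); "grasp_force": force on a finger pad.
Only numpy, scipy, OpenCV 4.12 (cv2) and the standard library are available. Lean on these libraries where they do the work, as an engineer would, in place of code of your own. Each camera call takes 0.05 s, during which the arm holds its last target. There are 200 camera calls.

### The job

Take the rod cassette with the blue ends from the sloping tray and set it - do not drop it - into the free blue nest of the index dial, flat and fully down between the white guides, loading it while that nest stands clear of the camera (if the nest is under the camera, turn it out first). Then turn the dial by its finger posts until the loaded nest has clicked home right under the camera and let go. Do not touch the camera or its column, and leave everything else where it is.

Things in the scene. Friction and masses are not known exactly. Their poses are not given: they have to be found in the camera images.
- cassette_blue: the cassette to load: open frame 76 x 40 x 30 mm (x, y, z) of tan bars round three glass rods, blue end plates; about 120 g. Origin: centre of its underside; x lengthwise, z out of its top. Starts in one of the tray's three pockets, long axis up the slope, its z leaning 32 degrees to the robot's right. Grip it across its 40 mm width (y) at mid-length. Either end may lead in the nest.
- cassette_tan: same cassette with tan ends, in another pocket of the tray; leave it there
- cassette_grey: same cassette with grey ends, in the third pocket of the tray; leave it there
- tray: fixed wire stand, plate 124 x 236 mm sloping 32 degrees, facing the robot's right, rising to its left; origin on the table under the plate's centre (76 mm up), x up-slope (level), y along its width. Three pockets, pitch 74 mm (34 mm free between); a ledge 14 mm high below each cassette, guide ribs 10 mm high only near its corners: its sides are free for fingers over the middle 40 mm.
- nest (a point): floor centre of the free nest (blue pad, white guides), 80 mm from the dial's axis, 70 mm above the table, turns with the dial; x radially outwards, z up. Inside 81 x 45 mm (x, y), guides 8 mm high: across both x ends, and on the outer 16 mm of each side only, so the middle 48 mm of both sides is open for fingers. A seated cassette has its origin within about 3 mm of this point.
- dial_axis (a point): point on the dial's axis at its top face, 66 mm above the table. The dial is an aluminium disc, 250 mm across, with four stations 90 degrees apart: the nest and three screwed-on setting masters up to 27 mm high. At 45, 135, 225 and 315 degrees from the nest, 110 mm from the axis, stand steel finger posts, 12 mm thick, 35 mm above the dial, clear for 30 mm at least all round.
- machine: fixed base plate of the dial, 260 x 400 x 12 mm (x, y, z), reaching from y = -140 to +260 mm; origin on the table below the dial's axis, axes as camera.
- dial (a joint): turn of the dial, rad, counter-clockwise from above, endless both ways. A spring detent clicks home every 90 degrees (multiples of 1.571): between clicks it springs to the nearer one. Resistance rises to about 0.4 N m (under 4 N at a post) 22 degrees out of a click, none half way. At the start it may still be swinging home. At 0 the nest lies along camera's +x.
- focus (a point): point right under the lens at the height of the nest floor, 80 mm from the dial's axis; fixed. When the nest comes here the dial is clicked home with the nest under the camera.
- camera: fixed camera on an aluminium column (40 mm square, 420 mm high) beside the dial; origin on the table below the dial's axis. In its own axes the lens is at y = +80 mm, the column at y = +205 mm (roughly the robot's left), the joining arm 0.32 m up. Lowest: a ring light 64 mm across, underside 195 mm above the table; camera up to 0.41 m. The dial's other side is open.
- alcohol_bottle: white bottle, 56 mm diameter, 150 mm high, between robot and dial; leave
- blower: black rubber air blower, 62 mm diameter, 105 mm high, beyond tray and dial; leave
- tape_roll: black roll, 70 mm diameter, 25 mm high, lying beyond the tray; leave
- sample_jar: glass jar with white cap, 56 mm diameter, 65 mm high, between robot and tray; leave
Not all that is in view belongs to the job. Leave any red look-alike of the cassette_blue alone.

How it is judged:
By the outcome, as a careful person would: the job done as asked, in the order asked, and still so for the second after the job is handed in, with the robot touching nothing.
It also fails if it takes over 64 s, if anything falls off the work surface, if the arm or the gripper's body presses on something with over 40 N, if the wrist force passes 120 N, or if a joint passes its speed limit or range.

## Working session

There is one attempt and no reset: what is moved stays moved. The work goes in short steps, Python scripts to look and compute and a tool call to move; the robot and the scene stay as the last step left them, time stands still between calls to the robot, and variables do not carry over. Pictures are saved under pics/ and viewed, at most 12 in all, crops included, and the job is handed in when it is done.

Besides the shell and the picture viewer there is one more tool, called by a JSON object that holds its "name" and its "arguments". drive_tool: Moves the arm, as the interface text tells. Its arguments: {"type":"object","properties":{"increments":{"type":"array","items":{"type":"object","properties":{"claw":{"type":"number"},"dx":{"type":"number"},"dy":{"type":"number"},"dz":{"type":"number"},"wx":{"type":"number"},"wy":{"type":"number"},"wz":{"type":"number"}}}},"newtons":{"type":"number"}},"required":["increments"]}

```bash
mkdir -p pics; ls; python3 - <<'E'
from station import *
import cv2, numpy as np
np.set_printoptions(precision=4,suppress=True)
o=get_obs();print(o)
for n in ("top","scene"):
    c=calibration(n);print(n,c)
    p,d=read_camera(n);np.savez(f"pics/{n}0.npz",p=p,d=d)
    cv2.imwrite(f"pics/{n}0.png",p[:,:,::-1])
print(calibration("wrist"))
try: print(finger_overhang)
except Exception as e: print(e)
E
```

```text
pics
{'t': 0.0, 'q': array([-1.2981,  0.4778,  0.0224,  1.5565, -0.0115,  1.1093, -0.0831]), 'joint_vel': array([ 0.0008, -0.0003,  0.0006, -0.0012,  0.0006,  0.0009,  0.0001]), 'joint_torque': array([  0.0002, -59.644 ,   1.608 , -28.1205,   0.0125,   0.0091,
         0.    ]), 'eef_pos': array([0.2507, 0.6261, 0.2553]), 'tool_rot': array([-0.0001,  0.1893,  0.9819, -0.0009]), 'contact_force': array([0.9104, 0.4038, 0.4206]), 'torque': array([ 0.031 ,  0.0174, -0.0302]), 'grasp_force': 0.0, 'gripper_width': 0.9965476418071816}
top {'intrinsics': array([[423.542 ,   0.    , 324.1069],
       [  0.    , 423.542 , 197.0557],
       [  0.    ,   0.    ,   1.    ]]), 'R': array([[-0.0077, -0.9999, -0.0094],
       [-0.9937,  0.0087, -0.1115],
       [ 0.1116,  0.0085, -0.9937]]), 't': array([-0.1561,  0.5444,  1.3254])}
scene {'intrinsics': array([[481.5777,   0.    , 311.3162],
       [  0.    , 481.5777, 202.9849],
       [  0.    ,   0.    ,   1.    ]]), 'R': array([[ 0.614 ,  0.7892, -0.0129],
       [ 0.5219, -0.4181, -0.7435],
       [-0.5922,  0.4498, -0.6686]]), 't': array([-0.202 , -0.2943,  1.7512])}
{'intrinsics': array([[284.1946,   0.    , 320.1754],
       [  0.    , 284.1946, 203.4079],
       [  0.    ,   0.    ,   1.    ]]), 'mount': array([[-0.0013, -0.9508, -0.31  ,  0.0802],
       [ 1.    , -0.0014, -0.0001, -0.0002],
       [-0.0004, -0.31  ,  0.9508, -0.1176],
       [ 0.    ,  0.    ,  0.    ,  1.    ]])}
0.025
```

View pics/top0.png

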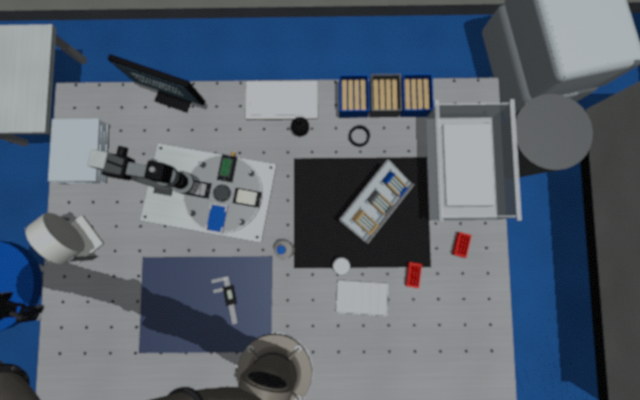

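View pics/scene0.png

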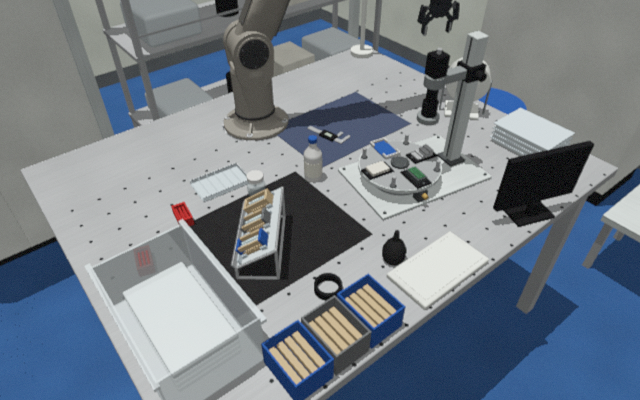

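The top view shows the dial centred near (222,192). The free blue nest is near (216,217), on the robot side and clear of the camera. The tray is near (375,200), with the blue-ended cassette at its upper right, about (397,183). The scene view agrees: the blue cassette is at the far end of the tray.

```bash
cat > h.py <<'E'
import numpy as np, cv2
from station import *
from scipy.spatial.transform import Rotation as Ro
np.set_printoptions(precision=4,suppress=True)
def cam(n,o=None):
    c=calibration(n);K=c["intrinsics"]
    if n=="wrist":
        T=np.eye(4);T[:3,:3]=Rt(o);T[:3,3]=o["eef_pos"];M=T@c["mount"];return K,M[:3,:3],M[:3,3]
    R=c["R"];return K,R.T,-R.T@c["t"]
def Rt(o):
    w,x,y,z=o["tool_rot"];return Ro.from_quat([x,y,z,w]).as_matrix()
def cloud(C,d):
    K,R,p=C;v,u=np.mgrid[:d.shape[0],:d.shape[1]]
    r=np.stack([(u-K[0,2])/K[0,0],(v-K[1,2])/K[1,1],np.ones(d.shape)],-1)*d[...,None]
    return r@R.T+p
def ray(C,uv,z):
    K,R,p=C;uv=np.atleast_2d(uv).astype(float)
    r=np.c_[(uv-K[:2,2])/[K[0,0],K[1,1]],np.ones(len(uv))]@R.T
    return p+r*((z-p[2])/r[:,2])[:,None]
def plane(P):
    c=P.mean(0);return c,np.linalg.svd(P-c,full_matrices=False)[2]
def blue(p): 
    h=cv2.cvtColor(p,cv2.COLOR_RGB2HSV);return (h[...,0]>100)&(h[...,0]<128)&(h[...,1]>140)&(h[...,2]>50)
E
python3 - <<'E'
from h import *
a=np.load("pics/top0.npz");p,d=a["p"],a["d"];C=cam("top");X=cloud(C,d)
def comps(p,X,zmin,zmax,box):
    m=blue(p)&(X[...,2]>zmin)&(X[...,2]<zmax);m=m.astype(np.uint8)
    n,l,s,c=cv2.connectedComponentsWithStats(m)
    for i in range(1,n):
        x,y=c[i]
        if s[i,4]>=4 and box[0]<x<box[2] and box[1]<y<box[3]: print(s[i],c[i],X[l==i].mean(0),X[l==i].std(0))
comps(p,X,0.02,0.3,(140,140,430,260))
b=np.load("pics/scene0.npz");S=cam("scene");XS=cloud(S,b["d"]);print("scene");comps(b["p"],XS,.02,.3,(200,120,480,300))
# dial disc top points
Z=X[...,2];m=(Z>.055)&(Z<.08);m[:,:170]=0;m[:,275:]=0;m[:140]=0;m[245:]=0
P=X[m];print("dial pts",len(P),P.mean(0),np.median(P[:,2]))
cnt=max(cv2.findContours(m.astype(np.uint8),cv2.RETR_EXTERNAL,cv2.CHAIN_APPROX_NONE)[0],key=cv2.contourArea)
print(cv2.minEnclosingCircle(cnt), ray(C,cv2.minEnclosingCircle(cnt)[0],.066))
# machine plate
m=(Z>.006)&(Z<.02);g=p.min(2)>150
# tray plane from cloud
m=np.zeros(Z.shape,bool);m[155:250,330:420]=1;m&=Z>.03
T=X[m];c,V=plane(T);print("tray",c,V[2])
print(np.percentile(T,[1,99],axis=0))
A=cv2.resize(p[145:250,135:285,::-1],None,fx=3.6,fy=3.6,interpolation=2)[:378]
B=cv2.resize(p[150:255,335:420,::-1],None,fx=3,fy=3.6,interpolation=2)
cv2.imwrite("pics/zoom.png",np.hstack([A,B[:378]]))
E
```

```text
[383 173  11  10  57] [388.1228 177.3333] [ 0.5916 -0.3545  0.1143] [0.0082 0.0071 0.0058]
[401 188   6   8  22] [403.1818 190.9545] [ 0.5535 -0.4038  0.0853] [0.0065 0.0049 0.0041]
[208 206  18  25 337] [216.1513 217.9763] [0.4764 0.1737 0.0692] [0.0199 0.0134 0.0027]
[277 246   8   8  50] [280.54 249.4 ] [ 0.3792 -0.0351  0.1493] [0.0057 0.0057 0.0021]
scene
[308 135   9   9  64] [312.0625 138.6406] [ 0.3844 -0.0379  0.1482] [0.0073 0.0065 0.0052]
[375 141  20  13 171] [383.6082 147.6023] [0.4743 0.1735 0.0716] [0.0172 0.0137 0.0019]
[258 229  10  16 102] [262.5    236.6471] [ 0.5988 -0.3568  0.1162] [0.0088 0.008  0.0065]
[236 239   6  15  34] [238.1765 245.3235] [ 0.5596 -0.4052  0.0852] [0.0089 0.007  0.0047]
dial pts 4212 [0.5468 0.1535 0.0678] 0.06701313114537266
((222.43670654296875, 194.417724609375), 40.52542495727539) [[0.5501 0.1565 0.066 ]]
tray [ 0.5191 -0.321   0.0999] [ 0.6093  0.7897 -0.0717]
[[ 0.402  -0.4262  0.0478]
 [ 0.6318 -0.2114  0.1255]]
```

View pics/zoom.png

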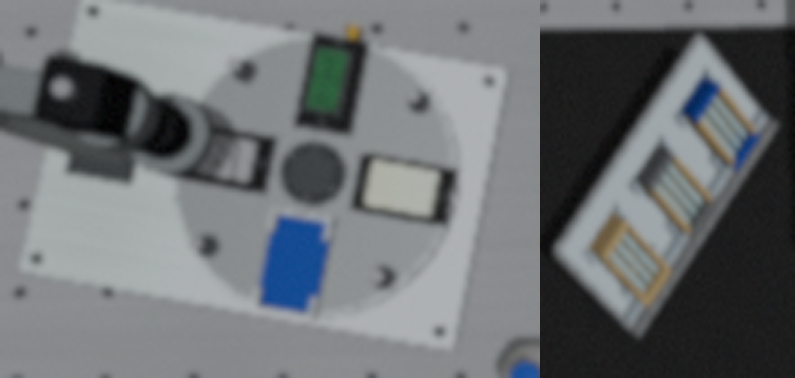

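The zoom shows the nest pad at about (295,265), facing the robot, and four posts at (243,70), (418,100), (385,275) and (208,243). The camera head is at the left. The blue cassette is in the far pocket, grey in the middle, tan in the near one. So I load as it stands, then turn the dial 90° clockwise. First I retract and sweep over for a wrist look.

```bash
cat >> h.py <<'E'
def pose(pos,az,tilt=0,taz=0):
    """tool x at azimuth az (deg), pointing down; then leaned so tool z gains tilt (deg) toward azimuth taz"""
    a=np.radians(az);x=np.array([np.cos(a),np.sin(a),0]);z=np.array([0,0,-1.]);R=np.c_[x,np.cross(z,x),z]
    t=np.radians(taz)
    R=Ro.from_rotvec(np.radians(-tilt)*np.array([-np.sin(t),np.cos(t),0])).as_matrix()@R
    T=np.eye(4);T[:3,:3]=R;T[:3,3]=pos;return T
def cur():
    o=get_obs();T=np.eye(4);T[:3,:3]=Rt(o);T[:3,3]=o["eef_pos"];return T
def rows(A,B,n):
    D=np.linalg.inv(A)@B;w=Ro.from_matrix(D[:3,:3]).as_rotvec()/n
    S=sum(Ro.from_rotvec(w*k).as_matrix() for k in range(n))
    print(n,"rows: d mm",np.linalg.solve(S,D[:3,3])*1000,"w deg",np.degrees(w))
E
python3 - <<'E'
from h import *
A=cur();print(A)
pol=lambda r,a,z:[r*np.cos(np.radians(a)),r*np.sin(np.radians(a)),z]
P1=pose(pol(.455,68,.33),158);P2=pose(pol(.455,20,.33),110);P3=pose(pol(.52,-34,.33),56)
rows(A,P1,6);rows(P1,P2,8);rows(P2,P3,8)
E
```

```text
[[-0.9284  0.3716 -0.0005  0.2507]
 [ 0.3716  0.9284 -0.0016  0.6262]
 [-0.0001 -0.0017 -1.      0.2554]
 [ 0.      0.      0.      1.    ]]
6 rows: d mm [ -0.2896 -36.5976 -12.394 ] w deg [-0.0158  0.0013  0.0313]
8 rows: d mm [-47.5605  -2.4925   0.    ] w deg [0. 0. 6.]
8 rows: d mm [-57.7416   4.118    0.    ] w deg [0.   0.   6.75]
```

{"name": "drive_tool", "arguments": {"increments": [{"dy": -0.0366, "dz": -0.0124, "claw": 0.06}, {"dy": -0.0366, "dz": -0.0124}, {"dy": -0.0366, "dz": -0.0124}, {"dy": -0.0366, "dz": -0.0124}, {"dy": -0.0366, "dz": -0.0124}, {"dy": -0.0366, "dz": -0.0124}, {"dx": -0.0475, "dy": -0.0025, "wz": 6}, {"dx": -0.0475, "dy": -0.0025, "wz": 6}, {"dx": -0.0475, "dy": -0.0025, "wz": 6}, {"dx": -0.0475, "dy": -0.0025, "wz": 6}, {"dx": -0.0475, "dy": -0.0025, "wz": 6}, {"dx": -0.0475, "dy": -0.0025, "wz": 6}, {"dx": -0.0475, "dy": -0.0025, "wz": 6}, {"dx": -0.0475, "dy": -0.0025, "wz": 6}, {}, {}]}}

```text
schema error: expected keys claw, dx, dy, dz, wx, wy, wz
```

```bash
python3 - <<'E'
from h import *
o=get_obs();print(o["t"],o["eef_pos"],o["joint_vel"],o["q"],o["gripper_width"]);p,d=read_camera("wrist")
np.savez("pics/w1.npz",p=p,d=d,o=np.array([o],dtype=object));cv2.imwrite("pics/w1.png",p[...,::-1])
C=cam("wrist",o);X=cloud(C,d)
m=(blue(p)&(abs(X[...,2]-.07)<.015)).astype(np.uint8)
n,l,s,c=cv2.connectedComponentsWithStats(m);i=1+s[1:,4].argmax();print(s[i],c[i],np.median(X[l==i][:,2]))
cn=max(cv2.findContours((l==i).astype(np.uint8),0,2)[0],key=cv2.contourArea)
r=cv2.minAreaRect(cn);print(r,ray(C,r[0],.07),"corners",ray(C,cv2.boxPoints(r),.07))
E
```

```text
0.1 [0.2507 0.6262 0.2554] [-0.0002 -0.002   0.0007 -0.0039 -0.0011 -0.0013  0.0003] [-1.2981  0.4777  0.0223  1.5563 -0.0115  1.1093 -0.0831] 0.998402967098019Traceback (most recent call last):
  File "<stdin>", line 6, in <module>
ValueError: attempt to get argmax of an empty sequence
```

View pics/w1.png

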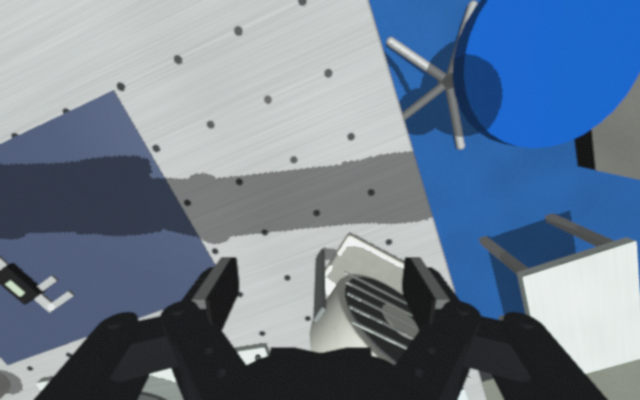

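The move was refused because every row needs all its keys, so the arm is still at the start. The picture shows only the fingers and the left edge of the bench.

{"name": "drive_tool", "arguments": {"increments": [{"dx": 0, "dy": -0.0366, "dz": -0.0124, "wx": 0, "wy": 0, "wz": 0, "claw": 0.06}, {"dx": 0, "dy": -0.0366, "dz": -0.0124, "wx": 0, "wy": 0, "wz": 0, "claw": 0.06}, {"dx": 0, "dy": -0.0366, "dz": -0.0124, "wx": 0, "wy": 0, "wz": 0, "claw": 0.06}, {"dx": 0, "dy": -0.0366, "dz": -0.0124, "wx": 0, "wy": 0, "wz": 0, "claw": 0.06}, {"dx": 0, "dy": -0.0366, "dz": -0.0124, "wx": 0, "wy": 0, "wz": 0, "claw": 0.06}, {"dx": 0, "dy": -0.0366, "dz": -0.0124, "wx": 0, "wy": 0, "wz": 0, "claw": 0.06}, {"dx": -0.0475, "dy": -0.0025, "dz": 0, "wx": 0, "wy": 0, "wz": 6, "claw": 0.06}, {"dx": -0.0475, "dy": -0.0025, "dz": 0, "wx": 0, "wy": 0, "wz": 6, "claw": 0.06}, {"dx": -0.0475, "dy": -0.0025, "dz": 0, "wx": 0, "wy": 0, "wz": 6, "claw": 0.06}, {"dx": -0.0475, "dy": -0.0025, "dz": 0, "wx": 0, "wy": 0, "wz": 6, "claw": 0.06}, {"dx": -0.0475, "dy": -0.0025, "dz": 0, "wx": 0, "wy": 0, "wz": 6, "claw": 0.06}, {"dx": -0.0475, "dy": -0.0025, "dz": 0, "wx": 0, "wy": 0, "wz": 6, "claw": 0.06}, {"dx": -0.0475, "dy": -0.0025, "dz": 0, "wx": 0, "wy": 0, "wz": 6, "claw": 0.06}, {"dx": -0.0475, "dy": -0.0025, "dz": 0, "wx": 0, "wy": 0, "wz": 6, "claw": 0.06}, {"dx": 0, "dy": 0, "dz": 0, "wx": 0, "wy": 0, "wz": 0, "claw": 0.06}, {"dx": 0, "dy": 0, "dz": 0, "wx": 0, "wy": 0, "wz": 0, "claw": 0.06}]}}

```text
t: 2.15
eef_pos: [0.4265, 0.1581, 0.3306]
tool_rot: [-0.0, 0.572, 0.82, 0.0]
contact_force: [-0.6, 0.5, 0.6]
gripper_width: 0.701
grasp_force: 0.0
```

```bash
python3 - <<'E'
from h import *
o=get_obs();print(o["t"],o["eef_pos"],o["joint_vel"],o["q"],o["gripper_width"]);p,d=read_camera("wrist")
np.savez("pics/w2.npz",p=p,d=d,o=np.array([o],dtype=object));cv2.imwrite("pics/w2.png",p[...,::-1])
C=cam("wrist",o);X=cloud(C,d)
m=(blue(p)&(abs(X[...,2]-.07)<.015)).astype(np.uint8)
n,l,s,c=cv2.connectedComponentsWithStats(m);i=1+s[1:,4].argmax();print(s[i],c[i],np.median(X[l==i][:,2]))
cn=max(cv2.findContours((l==i).astype(np.uint8),0,2)[0],key=cv2.contourArea)
r=cv2.minAreaRect(cn);print(r,ray(C,r[0],.07),"corners",ray(C,cv2.boxPoints(r),.07))
E
```

```text
2.15 [0.4265 0.1581 0.3306] [-0.0154  0.003  -0.0199 -0.0021 -0.0016  0.0001  0.0024] [-0.8884  0.0189  0.4078  1.982  -0.0088  1.1423 -0.124 ] 0.7005573180831677
[ 329  149   64   54 1950] [360.6159 175.1672] 0.07002588580140995
((360.9124450683594, 175.2510528564453), (57.00847625732422, 37.733299255371094), 31.32869529724121) [[0.4787 0.174  0.07  ]] corners [[0.4358 0.1563 0.07  ]
 [0.4448 0.2056 0.07  ]
 [0.5214 0.1916 0.07  ]
 [0.5149 0.1401 0.07  ]]
```

View pics/w2.png

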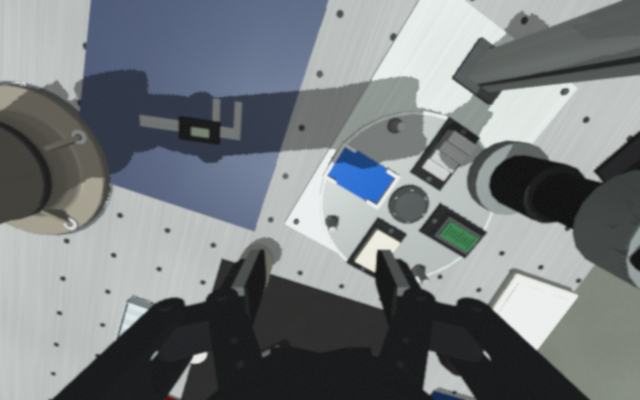

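The wrist view shows the blue pad centred at (361,175), which gives nest ≈ (0.479, 0.174) with its x axis about 169°. The camera head is at right, (540,180), well clear. Next is the tray pre-grasp, leaning 32°.

```bash
python3 - <<'E'
from h import *
A=cur()
P3=pose([.473,-.369,.33],52);P4=pose([.505,-.467,.195],52,32,52);print(P4)
rows(A,P3,10);rows(P3,P4,5)
E
```

```text
[[ 0.5221  0.788   0.3263  0.505 ]
 [ 0.6683 -0.6157  0.4176 -0.467 ]
 [ 0.5299  0.     -0.848   0.195 ]
 [ 0.      0.      0.      1.    ]]
10 rows: d mm [-54.287   10.5405   0.0489] w deg [-0.0021 -0.0011  5.83  ]
5 rows: d mm [-17.4172  17.1102  24.0795] w deg [ 0.   6.4 -0. ]
```

{"name": "drive_tool", "arguments": {"increments": [{"dx": -0.0543, "dy": 0.0105, "dz": 0, "wx": 0, "wy": 0, "wz": 5.83, "claw": 0.06}, {"dx": -0.0543, "dy": 0.0105, "dz": 0, "wx": 0, "wy": 0, "wz": 5.83, "claw": 0.06}, {"dx": -0.0543, "dy": 0.0105, "dz": 0, "wx": 0, "wy": 0, "wz": 5.83, "claw": 0.06}, {"dx": -0.0543, "dy": 0.0105, "dz": 0, "wx": 0, "wy": 0, "wz": 5.83, "claw": 0.06}, {"dx": -0.0543, "dy": 0.0105, "dz": 0, "wx": 0, "wy": 0, "wz": 5.83, "claw": 0.06}, {"dx": -0.0543, "dy": 0.0105, "dz": 0, "wx": 0, "wy": 0, "wz": 5.83, "claw": 0.06}, {"dx": -0.0543, "dy": 0.0105, "dz": 0, "wx": 0, "wy": 0, "wz": 5.83, "claw": 0.06}, {"dx": -0.0543, "dy": 0.0105, "dz": 0, "wx": 0, "wy": 0, "wz": 5.83, "claw": 0.06}, {"dx": -0.0543, "dy": 0.0105, "dz": 0, "wx": 0, "wy": 0, "wz": 5.83, "claw": 0.06}, {"dx": -0.0543, "dy": 0.0105, "dz": 0, "wx": 0, "wy": 0, "wz": 5.83, "claw": 0.06}, {"dx": -0.0174, "dy": 0.0171, "dz": 0.0241, "wx": 0, "wy": 6.4, "wz": 0, "claw": 0.06}, {"dx": -0.0174, "dy": 0.0171, "dz": 0.0241, "wx": 0, "wy": 6.4, "wz": 0, "claw": 0.06}, {"dx": -0.0174, "dy": 0.0171, "dz": 0.0241, "wx": 0, "wy": 6.4, "wz": 0, "claw": 0.06}, {"dx": -0.0174, "dy": 0.0171, "dz": 0.0241, "wx": 0, "wy": 6.4, "wz": 0, "claw": 0.06}, {"dx": -0.0174, "dy": 0.0171, "dz": 0.0241, "wx": 0, "wy": 6.4, "wz": 0, "claw": 0.06}, {"dx": 0, "dy": 0, "dz": 0, "wx": 0, "wy": 0, "wz": 0, "claw": 0.06}, {"dx": 0, "dy": 0, "dz": 0, "wx": 0, "wy": 0, "wz": 0, "claw": 0.06}]}}

```text
t: 4.32
eef_pos: [0.505, -0.4671, 0.196]
tool_rot: [-0.121, 0.864, 0.422, 0.248]
contact_force: [1.0, 0.7, 0.4]
gripper_width: 0.706
grasp_force: 0.0
```

```bash
python3 - <<'E'
from h import *
o=get_obs();print(o["t"],o["eef_pos"],o["q"],o["gripper_width"]);print(Rt(o));p,d=read_camera("wrist")
np.savez("pics/w3.npz",p=p,d=d,o=np.array([o],dtype=object));cv2.imwrite("pics/w3.png",p[...,::-1])
C=cam("wrist",o);X=cloud(C,d)
m=(blue(p)&(X[...,2]>.04)&(X[...,2]<.18)&(X[...,0]<.68)).astype(np.uint8)
n,l,s,c=cv2.connectedComponentsWithStats(m)
R=Rt(o);t=o["eef_pos"]
for i in range(1,n):
    if s[i,4]>20:
        P=(X[l==i]-t)@R;print(s[i],c[i],np.median(X[l==i],0),"tool",np.percentile(P,[3,50,97],axis=0).ravel())
E
```

```text
4.325 [ 0.505  -0.4671  0.196 ] [ 0.5232  0.7145  0.5663  1.5537 -0.9125  1.3444  0.7441] 0.7062223881396894
[[ 0.5219  0.7881  0.3262]
 [ 0.6685 -0.6155  0.4175]
 [ 0.5298  0.0002 -0.8481]]
[300 111  46   9 344] [321.9244 114.8401] [ 0.5894 -0.3605  0.1218] tool [ 0.0734 -0.0168  0.1336  0.0759  0.0007  0.135   0.0791  0.0194  0.1363]
[301 183  41  13 345] [321.0029 190.7246] [ 0.5544 -0.4043  0.0858] tool [ 0.005  -0.0173  0.1338  0.009   0.0002  0.1351  0.0121  0.0169  0.142 ]
```

View pics/w3.png

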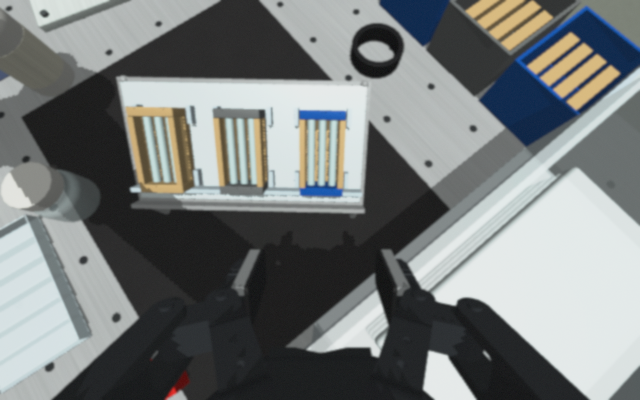

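The wrist view shows blue end plates at (322,115) and (321,191), centred and square to the tool. Grey and tan sit in the other pockets. I'll check the real fingertip reach from the depth before descending.

```bash
python3 - <<'E'
from h import *
for f in ("w3","w2"):
    a=np.load(f"pics/{f}.npz",allow_pickle=True);p,d,o=a["p"],a["d"],a["o"][0]
    P=(cloud(cam("wrist",o),d)-o["eef_pos"])@Rt(o)
    for sl in (slice(200,318),slice(325,440)):
        m=np.zeros(d.shape,bool);m[235:310,sl]=1;m&=(P[...,2]<.06)&(d>0)&(P[...,2]>-.06)&(abs(P[...,0])<.03)
        Q=P[m];print(f,m.sum(),"z pct",np.percentile(Q[:,2],[50,90,97,99.5]),"tip",Q[Q[:,2]>np.percentile(Q[:,2],90)].mean(0), "y",np.percentile(Q[:,1],[1,99]))
E
```

```text
w3 2477 z pct [-0.0107  0.0099  0.0154  0.0186] tip [ 0.0037 -0.0325  0.0138] y [-0.0468 -0.0301]
w3 3311 z pct [-0.0028  0.0449  0.0493  0.056 ] tip [-0.0065  0.0701  0.0486] y [0.0292 0.0759]
w2 2474 z pct [-0.0109  0.0099  0.0153  0.0186] tip [ 0.004  -0.0324  0.0138] y [-0.0469 -0.0301]
w2 2460 z pct [-0.0107  0.0099  0.0152  0.0187] tip [0.0039 0.0316 0.0138] y [0.0292 0.0451]
```

{"name": "drive_tool", "arguments": {"increments": [{"dx": 0.021, "dy": 0.0005, "dz": 0, "wx": 0, "wy": 0, "wz": 0, "claw": 0.06}, {"dx": 0.021, "dy": 0, "dz": 0.02, "wx": 0, "wy": 0, "wz": 0, "claw": 0.06}, {"dx": 0, "dy": 0, "dz": 0.03, "wx": 0, "wy": 0, "wz": 0, "claw": 0.06}, {"dx": 0, "dy": 0, "dz": 0.03, "wx": 0, "wy": 0, "wz": 0, "claw": 0.06}, {"dx": 0, "dy": 0, "dz": 0.02, "wx": 0, "wy": 0, "wz": 0, "claw": 0.06}, {"dx": 0, "dy": 0, "dz": 0.02, "wx": 0, "wy": 0, "wz": 0, "claw": 0.06}, {"dx": 0, "dy": 0, "dz": 0.01, "wx": 0, "wy": 0, "wz": 0, "claw": 0.06}, {"dx": 0, "dy": 0, "dz": 0.008, "wx": 0, "wy": 0, "wz": 0, "claw": 0.06}, {"dx": 0, "dy": 0, "dz": 0, "wx": 0, "wy": 0, "wz": 0, "claw": 0.06}, {"dx": 0, "dy": 0, "dz": 0, "wx": 0, "wy": 0, "wz": 0, "claw": 0.06}]}}

```text
t: 5.62
eef_pos: [0.5711, -0.3837, 0.1013]
tool_rot: [-0.12, 0.865, 0.42, 0.248]
contact_force: [0.7, 1.2, 0.4]
gripper_width: 0.704
grasp_force: 0.0
```

{"name": "drive_tool", "arguments": {"increments": [{"dx": 0, "dy": 0, "dz": 0, "wx": 0, "wy": 0, "wz": 0, "claw": 0.03}, {"dx": 0, "dy": 0, "dz": 0, "wx": 0, "wy": 0, "wz": 0, "claw": 0.03}, {"dx": 0, "dy": 0, "dz": 0, "wx": 0, "wy": 0, "wz": 0, "claw": 0.03}, {"dx": 0, "dy": 0, "dz": 0, "wx": 0, "wy": 0, "wz": 0, "claw": 0.03}, {"dx": 0, "dy": 0, "dz": 0, "wx": 0, "wy": 0, "wz": 0, "claw": 0.03}, {"dx": 0, "dy": 0, "dz": 0, "wx": 0, "wy": 0, "wz": 0, "claw": 0.03}], "newtons": 40}}

```text
t: 6.38
eef_pos: [0.5712, -0.3836, 0.1015]
tool_rot: [-0.12, 0.865, 0.42, 0.248]
contact_force: [-2.8, -0.6, 5.7]
gripper_width: 0.458
grasp_force: 41.0
```

{"name": "drive_tool", "arguments": {"increments": [{"dx": 0, "dy": 0, "dz": -0.01, "wx": 0, "wy": 0, "wz": 0, "claw": 0.03}, {"dx": 0, "dy": 0, "dz": -0.015, "wx": 0, "wy": 0, "wz": 0, "claw": 0.03}, {"dx": 0, "dy": 0, "dz": -0.02, "wx": 0, "wy": 0, "wz": 0, "claw": 0.03}, {"dx": 0, "dy": 0, "dz": -0.025, "wx": 0, "wy": 0, "wz": 0, "claw": 0.03}, {"dx": 0, "dy": 0, "dz": -0.03, "wx": 0, "wy": 0, "wz": 0, "claw": 0.03}, {"dx": 0, "dy": 0, "dz": -0.03, "wx": 0, "wy": 0, "wz": 0, "claw": 0.03}, {"dx": 0, "dy": 0, "dz": -0.02, "wx": 0, "wy": 0, "wz": 0, "claw": 0.03}, {"dx": 0, "dy": 0, "dz": 0, "wx": 0, "wy": 0, "wz": 0, "claw": 0.03}]}}

```text
t: 7.38
eef_pos: [0.5216, -0.4473, 0.23]
tool_rot: [-0.119, 0.865, 0.42, 0.248]
contact_force: [-0.2, 0.2, -0.2]
gripper_width: 0.46
grasp_force: 40.3
```

```bash
python3 - <<'E'
from h import *
A=cur();print(A)
n=np.array([.4780,.174]);az=170.  # nest
u=np.array([np.cos(np.radians(az)),np.sin(np.radians(az))])
print(u)
Q1=pose([.478,-.30,.30],95)      # level out and start turning
Q2=pose([.43,-.02,.30],140)
hov=n+.06*u
Q3=pose([*hov,.22],az)
rows(A,Q1,7);rows(Q1,Q2,7);rows(Q2,Q3,6)
E
```

```text
[[ 0.5239  0.7855  0.3294  0.5216]
 [ 0.6676 -0.6188  0.4139 -0.4473]
 [ 0.529   0.0031 -0.8486  0.23  ]
 [ 0.      0.      0.      1.    ]]
[-0.9848  0.1736]
7 rows: d mm [ 20.7644 -12.5386  -4.3279] w deg [ 1.7435 -4.3323 -6.005 ]
7 rows: d mm [40.2874 10.4627  0.    ] w deg [ 0.      0.     -6.4286]
6 rows: d mm [17.5654 29.6957 13.3333] w deg [ 0.  0. -5.]
```

{"name": "drive_tool", "arguments": {"increments": [{"dx": 0.0208, "dy": -0.0125, "dz": -0.0043, "wx": 1.74, "wy": -4.33, "wz": -6.0, "claw": 0.03}, {"dx": 0.0208, "dy": -0.0125, "dz": -0.0043, "wx": 1.74, "wy": -4.33, "wz": -6.0, "claw": 0.03}, {"dx": 0.0208, "dy": -0.0125, "dz": -0.0043, "wx": 1.74, "wy": -4.33, "wz": -6.0, "claw": 0.03}, {"dx": 0.0208, "dy": -0.0125, "dz": -0.0043, "wx": 1.74, "wy": -4.33, "wz": -6.0, "claw": 0.03}, {"dx": 0.0208, "dy": -0.0125, "dz": -0.0043, "wx": 1.74, "wy": -4.33, "wz": -6.0, "claw": 0.03}, {"dx": 0.0208, "dy": -0.0125, "dz": -0.0043, "wx": 1.74, "wy": -4.33, "wz": -6.0, "claw": 0.03}, {"dx": 0.0208, "dy": -0.0125, "dz": -0.0043, "wx": 1.74, "wy": -4.33, "wz": -6.0, "claw": 0.03}, {"dx": 0.0403, "dy": 0.0105, "dz": 0, "wx": 0, "wy": 0, "wz": -6.43, "claw": 0.03}, {"dx": 0.0403, "dy": 0.0105, "dz": 0, "wx": 0, "wy": 0, "wz": -6.43, "claw": 0.03}, {"dx": 0.0403, "dy": 0.0105, "dz": 0, "wx": 0, "wy": 0, "wz": -6.43, "claw": 0.03}, {"dx": 0.0403, "dy": 0.0105, "dz": 0, "wx": 0, "wy": 0, "wz": -6.43, "claw": 0.03}, {"dx": 0.0403, "dy": 0.0105, "dz": 0, "wx": 0, "wy": 0, "wz": -6.43, "claw": 0.03}, {"dx": 0.0403, "dy": 0.0105, "dz": 0, "wx": 0, "wy": 0, "wz": -6.43, "claw": 0.03}, {"dx": 0.0403, "dy": 0.0105, "dz": 0, "wx": 0, "wy": 0, "wz": -6.43, "claw": 0.03}, {"dx": 0.0176, "dy": 0.0297, "dz": 0.0133, "wx": 0, "wy": 0, "wz": -5, "claw": 0.03}, {"dx": 0.0176, "dy": 0.0297, "dz": 0.0133, "wx": 0, "wy": 0, "wz": -5, "claw": 0.03}, {"dx": 0.0176, "dy": 0.0297, "dz": 0.0133, "wx": 0, "wy": 0, "wz": -5, "claw": 0.03}, {"dx": 0.0176, "dy": 0.0297, "dz": 0.0133, "wx": 0, "wy": 0, "wz": -5, "claw": 0.03}, {"dx": 0.0176, "dy": 0.0297, "dz": 0.0133, "wx": 0, "wy": 0, "wz": -5, "claw": 0.03}, {"dx": 0.0176, "dy": 0.0297, "dz": 0.0133, "wx": 0, "wy": 0, "wz": -5, "claw": 0.03}]}}

```text
t: 9.88
eef_pos: [0.4185, 0.1889, 0.2189]
tool_rot: [-0.001, 0.084, 0.996, 0.001]
contact_force: [0.4, -0.6, -0.5]
gripper_width: 0.462
grasp_force: 40.5
```

{"name": "drive_tool", "arguments": {"increments": [{"dx": 0, "dy": 0, "dz": 0, "wx": 0, "wy": 0, "wz": 0, "claw": 0.03}, {"dx": 0, "dy": 0, "dz": 0, "wx": 0, "wy": 0, "wz": 0, "claw": 0.03}]}}

```text
t: 10.12
eef_pos: [0.4189, 0.1868, 0.2197]
tool_rot: [-0.001, 0.086, 0.996, 0.001]
contact_force: [0.4, -0.1, -1.5]
gripper_width: 0.46
grasp_force: 40.4
```

```bash
python3 - <<'E'
from h import *
o=get_obs();print(o["t"],o["eef_pos"],o["q"],o["gripper_width"]);print(Rt(o));p,d=read_camera("wrist")
np.savez("pics/w4.npz",p=p,d=d,o=np.array([o],dtype=object));cv2.imwrite("pics/w4.png",p[...,::-1])
C=cam("wrist",o);X=cloud(C,d)
m=blue(p)&(d>0)&(X[...,2]>.05)&(X[...,2]<.4)
n,l,s,c=cv2.connectedComponentsWithStats(m.astype(np.uint8))
R=Rt(o);t=o["eef_pos"]
for i in range(1,n):
    if s[i,4]>30:
        P=(X[l==i]-t)@R;print(s[i],c[i],np.median(X[l==i],0),"tool",np.percentile(P,[3,50,97],axis=0).ravel())
E
```

```text
10.125 [0.4189 0.1868 0.2197] [-0.6887  0.1625  0.1501  2.1004 -0.0353  0.8815  0.8805] 0.4601356402431198
[[-0.9852  0.1714 -0.0022]
 [ 0.1713  0.9852  0.0022]
 [ 0.0025  0.0018 -1.    ]]
[ 277  191   89   32 2594] [321.4456 206.6523] [0.3803 0.1942 0.2203] tool [ 0.0344 -0.0172 -0.0024  0.0405  0.0006 -0.0005  0.0412  0.0183  0.0225]
[   0  206   42   39 1300] [ 18.2792 224.9846] [ 0.3795 -0.0261  0.1487] tool [-0.0098 -0.2286  0.0685  0.0022 -0.217   0.0706  0.013  -0.2115  0.0823]
[ 282  302   75   45 1612] [318.8927 332.9777] [0.4469 0.181  0.2202] tool [-0.0341 -0.0177 -0.0022 -0.0279 -0.0007 -0.0006 -0.0265  0.0159  0.0185]
```

View pics/w4.png

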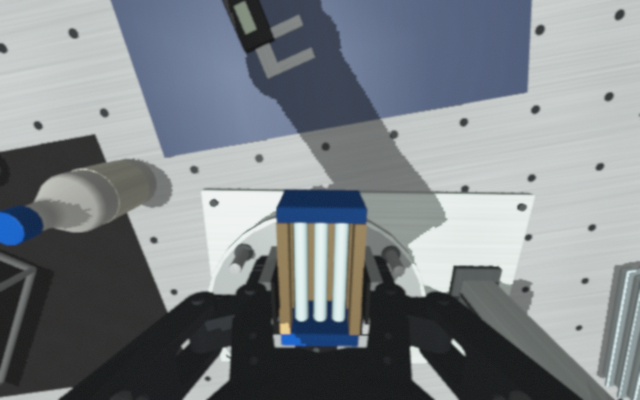

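The cassette sits well in the grip, with its ends at (321,207) and (319,333). In tool axes its centre is about x +3.6 mm and its underside z +28 mm. Near posts are visible at (240,258) and (392,258), and machine plate corners at (203,190) and (535,193). I'll refine the nest from these.

```bash
python3 - <<'E'
from h import *
a=np.load("pics/w4.npz",allow_pickle=True);p,d,o=a["p"],a["d"],a["o"][0];C=cam("wrist",o);X=cloud(C,d)
g=cv2.cvtColor(p,cv2.COLOR_RGB2GRAY)
c=cv2.cornerSubPix(g,np.float32([[[203,190]],[[534,193]]]),(5,5),(-1,-1),(3,50,.01))[:,0];W=ray(C,c,.012);print(c,W)
e=W[1]-W[0];L=np.linalg.norm(e);y=e[:2]/L;x=np.array([y[1],-y[0]]);print("len",L,"cam x az",np.degrees(np.arctan2(x[1],x[0])))
mid=(W[0]+W[1])[:2]/2;ax=mid+.13*x-.06*y;print("axis",ax,"nest",ax-.08*x)
a2=np.load("pics/w2.npz",allow_pickle=True);p2,d2,o2=a2["p"],a2["d"],a2["o"][0];C2=cam("wrist",o2);X2=cloud(C2,d2)
t0=np.load("pics/top0.npz");XT=cloud(cam("top"),t0["d"])
for n,XX in (("w4",X),("w2",X2),("top",XT)):
    m=(XX[...,2]>.082)&(XX[...,2]<.106)&(np.hypot(XX[...,0]-.556,XX[...,1]-.16)<.135)&(np.hypot(XX[...,0]-.556,XX[...,1]-.16)>.095)
    k,l,s,cc=cv2.connectedComponentsWithStats(m.astype(np.uint8))
    for i in range(1,k):
        if s[i,4]>2:
            Q=XX[l==i];T=Q[Q[:,2]>Q[:,2].max()-.006];print(n,s[i,4],cc[i],"top",T.mean(0),len(T),Q[:,2].max())
# pad axes in w2
m=(blue(p2)&(abs(X2[...,2]-.07)<.012));P=X2[m][:,:2];r=cv2.minAreaRect((P*1000).astype(np.float32));print("pad rect mm",r,P.mean(0))
E
```

```text
[[201.6678 189.6022]
 [533.2725 194.4752]] [[0.4026 0.0476 0.012 ]
 [0.4769 0.4353 0.012 ]]
len 0.39470137687626 cam x az -10.850608806906232
axis [0.5561 0.1581] nest [0.4776 0.1731]
w4 229 [237.4279 263.8253] top [0.4644 0.0979 0.1003] 134 0.10198063018725728
w4 224 [396.442  265.7991] top [0.4935 0.2492 0.1004] 125 0.10275449179061139
w2 117 [399.8034 126.1624] top [0.4948 0.25   0.1008] 86 0.10233633668237285
w2 347 [461.1009 141.8415] top [0.5755 0.2589 0.0921] 325 0.0940919974166059
w2 96 [332.2604 227.7292] top [0.4659 0.0981 0.1003] 62 0.10235883883695301
w2 218 [470.0596 242.7798] top [0.6556 0.1408 0.088 ] 212 0.09065714909282091
w2 35 [362.5143 258.6   ] top [0.5261 0.0639 0.0826] 35 0.08360131376321245
w2 3 [356.3333 260.3333] top [0.5186 0.0586 0.0832] 3 0.08374616669159723
w2 33 [372.1818 265.1515] top [0.5435 0.0589 0.0826] 33 0.08428361320125144
w2 13 [366.9231 264.6154] top [0.536  0.0571 0.0826] 13 0.08337917966496577
w2 112 [423.8571 278.7411] top [0.6178 0.0691 0.1003] 58 0.10241234831261137
top 42 [227.4762 160.2143] top [0.6535 0.1409 0.0883] 16 0.09253906772177856
top 19 [200.6842 163.2632] top [0.6444 0.2173 0.1015] 6 0.10346398551899028
top 16 [249.9375 172.0625] top [0.6157 0.0666 0.1005] 8 0.10405787496239238
top 29 [253.2414 198.1724] top [0.5355 0.0569 0.0837] 29 0.08775549143546124
top 3 [248.6667 203.6667] top [0.5183 0.0702 0.0868] 3 0.08777148660577638
top 19 [190.1579 212.6842] top [0.4912 0.2476 0.1014] 8 0.1051206873992725
top 15 [240.0667 221.5333] top [0.4631 0.0947 0.0997] 11 0.10253262321842516
pad rect mm ((479.5229187011719, 174.1451873779297), (50.722312927246094, 78.4830322265625), 79.35596466064453) [0.479  0.1743]
```

{"name": "drive_tool", "arguments": {"increments": [{"dx": -0.016, "dy": -0.0013, "dz": 0, "wx": 0, "wy": 0, "wz": 1.0, "claw": 0.03}, {"dx": -0.024, "dy": -0.0013, "dz": 0.015, "wx": 0, "wy": 0, "wz": 0, "claw": 0.03}, {"dx": -0.024, "dy": 0, "dz": 0.025, "wx": 0, "wy": 0, "wz": 0, "claw": 0.03}, {"dx": 0, "dy": 0, "dz": 0.03, "wx": 0, "wy": 0, "wz": 0, "claw": 0.03}, {"dx": 0, "dy": 0, "dz": 0.02, "wx": 0, "wy": 0, "wz": 0, "claw": 0.03}, {"dx": 0, "dy": 0, "dz": 0.007, "wx": 0, "wy": 0, "wz": 0, "claw": 0.03}, {"dx": 0, "dy": 0, "dz": 0, "wx": 0, "wy": 0, "wz": 0, "claw": 0.03}, {"dx": 0, "dy": 0, "dz": 0, "wx": 0, "wy": 0, "wz": 0, "claw": 0.03}, {"dx": 0, "dy": 0, "dz": 0, "wx": 0, "wy": 0, "wz": 0, "claw": 0.03}]}}

```text
t: 11.3
eef_pos: [0.4819, 0.1727, 0.1239]
tool_rot: [-0.0, 0.095, 0.995, 0.002]
contact_force: [-0.2, -1.3, -1.3]
gripper_width: 0.465
grasp_force: 40.5
```

```bash
python3 - <<'E'
from h import *
A=cur();B=pose([.4815,.1733,.098],169.1);print(A,get_obs()["joint_vel"]);rows(A,B,1)
p,d=read_camera("scene");cv2.imwrite("pics/s5.png",cv2.resize(p[90:230,310:510,::-1],None,fx=3.5,fy=3.5,interpolation=2))
E
```

```text
[[-0.9819  0.1895  0.      0.4819]
 [ 0.1895  0.9819  0.0038  0.1727]
 [ 0.0007  0.0038 -1.      0.1239]
 [ 0.      0.      0.      1.    ]] [-0.0019  0.0023 -0.0028  0.0041 -0.0018 -0.0012 -0.0005]
1 rows: d mm [ 0.4734  0.3836 25.9276] w deg [ 0.2149 -0.0387 -0.0228]
```

View pics/s5.png

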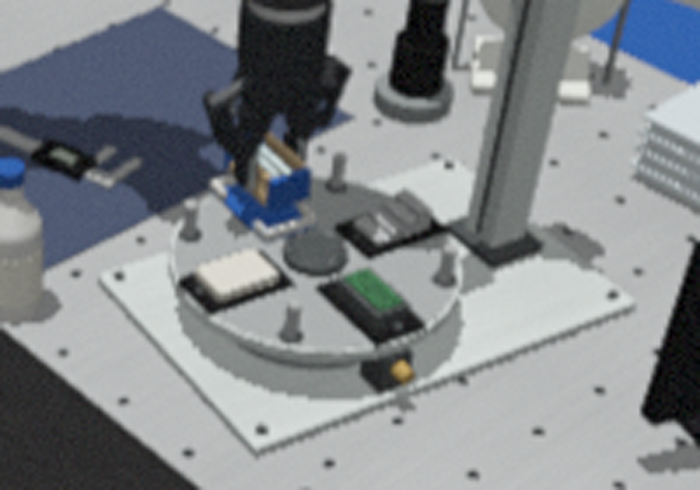

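The scene crop shows the cassette just above the nest at (265,190), aligned between the guides. The gripper is clear of the camera. I'll descend slowly, watching the force.

{"name": "drive_tool", "arguments": {"increments": [{"dx": 0.0005, "dy": 0.0004, "dz": 0.006, "wx": 0.2, "wy": 0, "wz": 0, "claw": 0.03}, {"dx": 0, "dy": 0, "dz": 0.006, "wx": 0, "wy": 0, "wz": 0, "claw": 0.03}, {"dx": 0, "dy": 0, "dz": 0.004, "wx": 0, "wy": 0, "wz": 0, "claw": 0.03}, {"dx": 0, "dy": 0, "dz": 0.003, "wx": 0, "wy": 0, "wz": 0, "claw": 0.03}, {"dx": 0, "dy": 0, "dz": 0.002, "wx": 0, "wy": 0, "wz": 0, "claw": 0.03}, {"dx": 0, "dy": 0, "dz": 0.002, "wx": 0, "wy": 0, "wz": 0, "claw": 0.03}, {"dx": 0, "dy": 0, "dz": 0, "wx": 0, "wy": 0, "wz": 0, "claw": 0.03}, {"dx": 0, "dy": 0, "dz": 0, "wx": 0, "wy": 0, "wz": 0, "claw": 0.03}]}}

```text
t: 12.35
eef_pos: [0.4809, 0.173, 0.1002]
tool_rot: [-0.001, 0.095, 0.995, -0.0]
contact_force: [0.0, 0.7, -1.4]
gripper_width: 0.461
grasp_force: 40.5
```

{"name": "drive_tool", "arguments": {"increments": [{"dx": 0, "dy": 0, "dz": 0.001, "wx": 0, "wy": 0, "wz": 0, "claw": 0.03}, {"dx": 0, "dy": 0, "dz": 0.001, "wx": 0, "wy": 0, "wz": 0, "claw": 0.03}, {"dx": 0, "dy": 0, "dz": 0.0005, "wx": 0, "wy": 0, "wz": 0, "claw": 0.03}, {"dx": 0, "dy": 0, "dz": 0, "wx": 0, "wy": 0, "wz": 0, "claw": 0.03}]}}

```text
t: 12.85
eef_pos: [0.4809, 0.1732, 0.0986]
tool_rot: [-0.001, 0.095, 0.995, -0.0]
contact_force: [-3.6, -0.8, 10.7]
gripper_width: 0.463
grasp_force: 41.8
```

{"name": "drive_tool", "arguments": {"increments": [{"dx": 0, "dy": 0, "dz": 0, "wx": 0, "wy": 0, "wz": 0, "claw": 0.048}, {"dx": 0, "dy": 0, "dz": 0, "wx": 0, "wy": 0, "wz": 0, "claw": 0.055}, {"dx": 0, "dy": 0, "dz": 0, "wx": 0, "wy": 0, "wz": 0, "claw": 0.055}, {"dx": 0, "dy": 0, "dz": 0, "wx": 0, "wy": 0, "wz": 0, "claw": 0.055}, {"dx": 0, "dy": 0, "dz": -0.006, "wx": 0, "wy": 0, "wz": 0, "claw": 0.055}, {"dx": 0, "dy": 0, "dz": -0.012, "wx": 0, "wy": 0, "wz": 0, "claw": 0.055}, {"dx": 0, "dy": 0, "dz": -0.02, "wx": 0, "wy": 0, "wz": 0, "claw": 0.055}, {"dx": 0, "dy": 0, "dz": -0.03, "wx": 0, "wy": 0, "wz": 0, "claw": 0.055}, {"dx": 0.02, "dy": 0, "dz": -0.03, "wx": 0, "wy": 0, "wz": 0, "claw": 0.055}, {"dx": 0.03, "dy": 0, "dz": -0.02, "wx": 0, "wy": 0, "wz": 0, "claw": 0.055}, {"dx": 0, "dy": 0, "dz": 0, "wx": 0, "wy": 0, "wz": 0, "claw": 0.055}, {"dx": 0, "dy": 0, "dz": 0, "wx": 0, "wy": 0, "wz": 0, "claw": 0.055}]}}

```text
t: 14.35
eef_pos: [0.4324, 0.1825, 0.2161]
tool_rot: [-0.001, 0.095, 0.995, 0.0]
contact_force: [0.7, 1.1, -0.8]
gripper_width: 0.646
grasp_force: 0.0
```

```bash
python3 - <<'E'
from h import *
o=get_obs();print(o["t"],o["eef_pos"],o["q"]);p,d=read_camera("wrist")
np.savez("pics/w6.npz",p=p,d=d,o=np.array([o],dtype=object));cv2.imwrite("pics/w6.png",p[...,::-1])
X=cloud(cam("wrist",o),d)
a=np.radians(-10.9);x=np.array([np.cos(a),np.sin(a)]);y=np.array([-x[1],x[0]]);n=np.array([.478,.174])
e=X[...,:2]-n;U=e@-x;V=e@y;m=(abs(U)<.045)&(abs(V)<.028)&(X[...,2]>.09)&(X[...,2]<.115)
for nm,mm in (("all",m),("blue",m&blue(p))):
    print(nm,mm.sum(),"U",np.percentile(U[mm],[1,50,99]),"V",np.percentile(V[mm],[1,50,99]),"z",np.percentile(X[...,2][mm],[1,50,99]))
for s in (-1,1):
    b=m&(U*s>.028)&blue(p);print(s,np.median(X[...,2][b]),b.sum())
for s in (-1,1):
    b=m&(V*s>.014);print("side",s,np.median(X[...,2][b]),b.sum())
E
```

```text
14.35 [0.4324 0.1825 0.2161] [-0.6867  0.1853  0.1745  2.0833 -0.0424  0.8771  0.8922]
all 2227 U [-0.0368  0.0028  0.0382] V [-0.0198  0.0003  0.0197] z [0.09   0.0994 0.1013]
blue 826 U [-0.0373  0.0324  0.0384] V [-0.0191 -0.0005  0.0181] z [0.0906 0.0996 0.1013]
-1 0.09966736533063886 375
1 0.09956570669682474 451
side -1 0.0999152457193351 467
side 1 0.09989259284849103 483
```

View pics/w6.png

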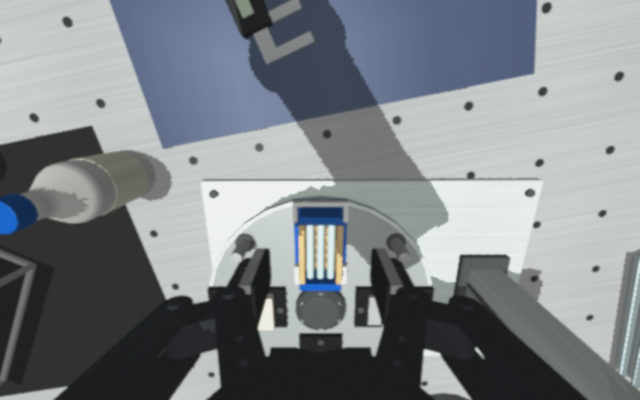

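The wrist view shows the cassette flat in the nest at (320,250). Its top is 99.7 mm up and level, and it is centred within about 1 mm. Now I straddle the far-right post and turn the dial 90° clockwise.

```bash
python3 - <<'E'
from h import *
A=cur();ax=np.array([.5563,.159])
def pp(phi,z):
    f=np.radians(phi);return pose([*(ax+.11*np.array([np.cos(f),np.sin(f)])),z],phi-180)
W1=pose([.48,.06,.24],150);W2=pp(304.1,.17);print(W2[:3,3],pp(214.1,0)[:3,3])
rows(A,W1,4);rows(W1,W2,5);rows(W2,pp(304.1,.102),1);rows(pp(304.1,.102),pp(214.1,.102),30)
E
```

```text
[0.618  0.0679 0.17  ] [0.4652 0.0973 0.    ]
4 rows: d mm [-20.8684 -25.4848  -6.0855] w deg [-0.0153 -0.021   4.7633]
5 rows: d mm [-20.1659  19.2324  14.    ] w deg [0.   0.   5.18]
1 rows: d mm [ 0.  0. 68.] w deg [ 0.  0. -0.]
30 rows: d mm [ 0.1508 -5.757   0.    ] w deg [0. 0. 3.]
```

{"name": "drive_tool", "arguments": {"increments": [{"dx": -0.0209, "dy": -0.0255, "dz": -0.0061, "wx": 0, "wy": 0, "wz": 4.76, "claw": 0.026}, {"dx": -0.0209, "dy": -0.0255, "dz": -0.0061, "wx": 0, "wy": 0, "wz": 4.76, "claw": 0.026}, {"dx": -0.0209, "dy": -0.0255, "dz": -0.0061, "wx": 0, "wy": 0, "wz": 4.76, "claw": 0.026}, {"dx": -0.0209, "dy": -0.0255, "dz": -0.0061, "wx": 0, "wy": 0, "wz": 4.76, "claw": 0.026}, {"dx": -0.0202, "dy": 0.0192, "dz": 0.014, "wx": 0, "wy": 0, "wz": 5.18, "claw": 0.026}, {"dx": -0.0202, "dy": 0.0192, "dz": 0.014, "wx": 0, "wy": 0, "wz": 5.18, "claw": 0.026}, {"dx": -0.0202, "dy": 0.0192, "dz": 0.014, "wx": 0, "wy": 0, "wz": 5.18, "claw": 0.026}, {"dx": -0.0202, "dy": 0.0192, "dz": 0.014, "wx": 0, "wy": 0, "wz": 5.18, "claw": 0.026}, {"dx": -0.0202, "dy": 0.0192, "dz": 0.014, "wx": 0, "wy": 0, "wz": 5.18, "claw": 0.026}, {"dx": 0, "dy": 0, "dz": 0, "wx": 0, "wy": 0, "wz": 0, "claw": 0.026}, {"dx": 0, "dy": 0, "dz": 0, "wx": 0, "wy": 0, "wz": 0, "claw": 0.026}]}}

```text
t: 15.78
eef_pos: [0.6171, 0.0674, 0.1691]
tool_rot: [-0.001, 0.468, 0.884, -0.001]
contact_force: [-0.0, -0.5, 0.3]
gripper_width: 0.302
grasp_force: 0.0
```

```bash
python3 - <<'E'
from h import *
o=get_obs();A=cur();print(o["t"],o["eef_pos"],o["q"],o["gripper_width"]);p,d=read_camera("wrist");cv2.imwrite("pics/w7.png",p[...,::-1])
X=cloud(cam("wrist",o),d);e=np.hypot(X[...,0]-.618,X[...,1]-.068)
m=(e<.02)&(X[...,2]>.09)&(X[...,2]<.106);P=(X[m]-A[:3,3])@A[:3,:3]
print("post in tool",m.sum(),P.mean(0),np.percentile(P,[2,98],axis=0))
ax=np.array([.5563,.159]);f=np.radians(304.1)
rows(A,pose([*(ax+.11*np.array([np.cos(f),np.sin(f)])),.102],124.1),1)
E
```

```text
15.775 [0.6171 0.0674 0.1691] [-0.4895  0.5038  0.3793  1.7879 -0.2299  0.8973  0.5882] 0.30194170158571343
post in tool 266 [0.0011 0.0017 0.0697] [[-0.0052 -0.0035  0.0671]
 [ 0.0053  0.0071  0.0778]]
1 rows: d mm [-0.1628  1.2476 67.1105] w deg [-0.2093 -0.0602  0.0627]
```

View pics/w7.png

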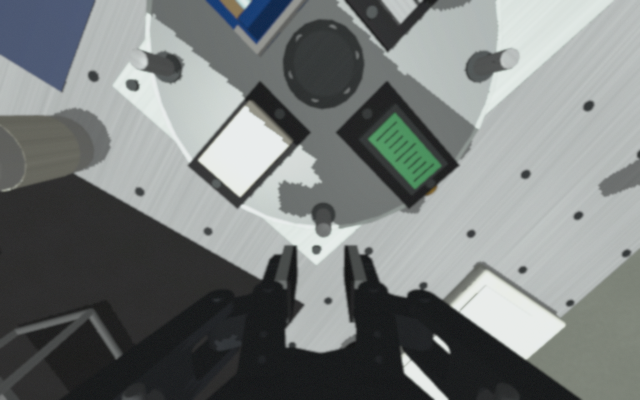

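The post at (322,220) lies right between the fingers, 1.7 mm off centre. I descend over it, then turn.

{"name": "drive_tool", "arguments": {"increments": [{"dx": 0, "dy": 0.0015, "dz": 0.01, "wx": 0, "wy": 0, "wz": 0, "claw": 0.026}, {"dx": 0, "dy": 0, "dz": 0.016, "wx": 0, "wy": 0, "wz": 0, "claw": 0.026}, {"dx": 0, "dy": 0, "dz": 0.016, "wx": 0, "wy": 0, "wz": 0, "claw": 0.026}, {"dx": 0, "dy": 0, "dz": 0.016, "wx": 0, "wy": 0, "wz": 0, "claw": 0.026}, {"dx": 0, "dy": 0, "dz": 0.009, "wx": 0, "wy": 0, "wz": 0, "claw": 0.026}, {"dx": 0, "dy": 0, "dz": 0, "wx": 0, "wy": 0, "wz": 0, "claw": 0.026}, {"dx": 0, "dy": 0, "dz": 0, "wx": 0, "wy": 0, "wz": 0, "claw": 0.026}]}}

```text
t: 16.7
eef_pos: [0.6191, 0.0687, 0.1032]
tool_rot: [-0.0, 0.468, 0.883, -0.0]
contact_force: [-0.3, -0.3, -0.5]
gripper_width: 0.303
grasp_force: 0.0
```

{"name": "drive_tool", "arguments": {"increments": [{"dx": 0.0002, "dy": -0.0058, "dz": 0, "wx": 0, "wy": 0, "wz": 3, "claw": 0.026}, {"dx": 0.0002, "dy": -0.0058, "dz": 0, "wx": 0, "wy": 0, "wz": 3, "claw": 0.026}, {"dx": 0.0002, "dy": -0.0058, "dz": 0, "wx": 0, "wy": 0, "wz": 3, "claw": 0.026}, {"dx": 0.0002, "dy": -0.0058, "dz": 0, "wx": 0, "wy": 0, "wz": 3, "claw": 0.026}, {"dx": 0.0002, "dy": -0.0058, "dz": 0, "wx": 0, "wy": 0, "wz": 3, "claw": 0.026}, {"dx": 0.0002, "dy": -0.0058, "dz": 0, "wx": 0, "wy": 0, "wz": 3, "claw": 0.026}]}}

```text
t: 17.45
eef_pos: [0.5888, 0.0546, 0.1039]
tool_rot: [0.001, 0.601, 0.799, 0.001]
contact_force: [4.2, -0.2, -3.2]
gripper_width: 0.306
grasp_force: 1.8
```

```bash
python3 - <<'E'
from h import *
A=cur();print(get_obs()["t"],A);ax=np.array([.5563,.159]);f=np.radians(214.1);g=np.radians(286.1)
r=A[:2,3]-ax;print("r",np.hypot(*r),np.degrees(np.arctan2(r[1],r[0]))%360)
rows(A,pose([*(ax+.11*np.array([np.cos(f),np.sin(f)])),.102],34.1),24)
E
```

```text
17.45 [[-0.2766  0.961   0.0021  0.5888]
 [ 0.961   0.2766  0.0002  0.0546]
 [-0.0004  0.0021 -1.      0.1039]
 [ 0.      0.      0.      1.    ]]
r 0.10935717893440333 287.2800473121142
24 rows: d mm [ 0.0671 -5.8224  0.0723] w deg [ 0.0049 -0.0023  2.9981]
```

Contact is about 4 N at the post, as expected. I continue the turn.

{"name": "drive_tool", "arguments": {"increments": [{"dx": 0.0001, "dy": -0.0058, "dz": 0.0001, "wx": 0, "wy": 0, "wz": 3, "claw": 0.026}, {"dx": 0.0001, "dy": -0.0058, "dz": 0.0001, "wx": 0, "wy": 0, "wz": 3, "claw": 0.026}, {"dx": 0.0001, "dy": -0.0058, "dz": 0.0001, "wx": 0, "wy": 0, "wz": 3, "claw": 0.026}, {"dx": 0.0001, "dy": -0.0058, "dz": 0.0001, "wx": 0, "wy": 0, "wz": 3, "claw": 0.026}, {"dx": 0.0001, "dy": -0.0058, "dz": 0, "wx": 0, "wy": 0, "wz": 3, "claw": 0.026}, {"dx": 0.0001, "dy": -0.0058, "dz": 0, "wx": 0, "wy": 0, "wz": 3, "claw": 0.026}, {"dx": 0.0001, "dy": -0.0058, "dz": 0, "wx": 0, "wy": 0, "wz": 3, "claw": 0.026}, {"dx": 0.0001, "dy": -0.0058, "dz": 0, "wx": 0, "wy": 0, "wz": 3, "claw": 0.026}, {"dx": 0.0001, "dy": -0.0058, "dz": 0, "wx": 0, "wy": 0, "wz": 3, "claw": 0.026}, {"dx": 0.0001, "dy": -0.0058, "dz": 0, "wx": 0, "wy": 0, "wz": 3, "claw": 0.026}, {"dx": 0.0001, "dy": -0.0058, "dz": 0, "wx": 0, "wy": 0, "wz": 3, "claw": 0.026}, {"dx": 0.0001, "dy": -0.0058, "dz": 0, "wx": 0, "wy": 0, "wz": 3, "claw": 0.026}, {"dx": 0.0001, "dy": -0.0058, "dz": 0, "wx": 0, "wy": 0, "wz": 3, "claw": 0.026}, {"dx": 0.0001, "dy": -0.0058, "dz": 0, "wx": 0, "wy": 0, "wz": 3, "claw": 0.026}]}}

```text
t: 19.2
eef_pos: [0.5077, 0.061, 0.1032]
tool_rot: [-0.001, 0.848, 0.53, -0.001]
contact_force: [-0.8, 0.8, -0.1]
gripper_width: 0.304
grasp_force: 0.0
```

```bash
python3 - <<'E'
from h import *
A=cur();o=get_obs();print(o["t"],o["contact_force"],o["q"]);ax=np.array([.5563,.159]);f=np.radians(214.1)
r=A[:2,3]-ax;print("r",np.hypot(*r),np.degrees(np.arctan2(r[1],r[0]))%360,A[2,3])
rows(A,pose([*(ax+.11*np.array([np.cos(f),np.sin(f)])),.102],34.1),10)
E
```

```text
19.2 [-0.7558  0.8404 -0.1171] [-0.7434  0.4998  0.6401  2.1009 -0.4715  0.6859 -0.2408]
r 0.10934965729654006 243.6168527574047 0.10316718917730809
10 rows: d mm [ 0.1058 -5.6505  0.1246] w deg [-0.0143  0.0037  2.9956]
```

{"name": "drive_tool", "arguments": {"increments": [{"dx": 0.0001, "dy": -0.0057, "dz": 0, "wx": 0, "wy": 0, "wz": 3, "claw": 0.026}, {"dx": 0.0001, "dy": -0.0057, "dz": 0, "wx": 0, "wy": 0, "wz": 3, "claw": 0.026}, {"dx": 0.0001, "dy": -0.0057, "dz": 0, "wx": 0, "wy": 0, "wz": 3, "claw": 0.026}, {"dx": 0.0001, "dy": -0.0057, "dz": 0, "wx": 0, "wy": 0, "wz": 3, "claw": 0.026}, {"dx": 0.0001, "dy": -0.0057, "dz": 0, "wx": 0, "wy": 0, "wz": 3, "claw": 0.026}, {"dx": 0.0001, "dy": -0.0057, "dz": 0, "wx": 0, "wy": 0, "wz": 3, "claw": 0.026}, {"dx": 0.0001, "dy": -0.0057, "dz": 0, "wx": 0, "wy": 0, "wz": 3, "claw": 0.026}, {"dx": 0.0001, "dy": -0.0057, "dz": 0, "wx": 0, "wy": 0, "wz": 3, "claw": 0.026}, {"dx": 0.0001, "dy": -0.0057, "dz": 0, "wx": 0, "wy": 0, "wz": 3, "claw": 0.026}, {"dx": 0.0001, "dy": -0.0057, "dz": 0, "wx": 0, "wy": 0, "wz": 3, "claw": 0.026}, {"dx": 0, "dy": 0, "dz": 0, "wx": 0, "wy": 0, "wz": 0, "claw": 0.026}, {"dx": 0, "dy": 0, "dz": 0, "wx": 0, "wy": 0, "wz": 0, "claw": 0.026}, {"dx": 0, "dy": 0, "dz": 0, "wx": 0, "wy": 0, "wz": 0, "claw": 0.026}, {"dx": 0, "dy": 0, "dz": 0, "wx": 0, "wy": 0, "wz": 0, "claw": 0.026}]}}

```text
t: 20.95
eef_pos: [0.4651, 0.0966, 0.1027]
tool_rot: [-0.0, 0.956, 0.294, -0.001]
contact_force: [0.1, 0.3, -0.6]
gripper_width: 0.306
grasp_force: 0.0
```

```bash
python3 - <<'E'
from h import *
A=cur();o=get_obs();print(o["t"],o["contact_force"],o["q"]);ax=np.array([.5563,.159])
r=A[:2,3]-ax;print("r",np.hypot(*r),np.degrees(np.arctan2(r[1],r[0]))%360,A[2,3])
E
```

```text
20.95 [ 0.0737  0.318  -0.6133] [-0.9677  0.499   0.7996  2.1888 -0.58    0.677  -0.7351]
r 0.11044039780233558 214.37345485615396 0.10272551641468555
```

At the end angle with no contact force. I lift off straight up and back away.

{"name": "drive_tool", "arguments": {"increments": [{"dx": 0, "dy": 0, "dz": -0.01, "wx": 0, "wy": 0, "wz": 0, "claw": 0.026}, {"dx": 0, "dy": 0, "dz": -0.015, "wx": 0, "wy": 0, "wz": 0, "claw": 0.026}, {"dx": 0, "dy": 0, "dz": -0.02, "wx": 0, "wy": 0, "wz": 0, "claw": 0.026}, {"dx": 0, "dy": 0, "dz": -0.03, "wx": 0, "wy": 0, "wz": 0, "claw": 0.026}, {"dx": -0.015, "dy": 0, "dz": -0.03, "wx": 0, "wy": 0, "wz": 0, "claw": 0.026}, {"dx": -0.015, "dy": 0, "dz": -0.02, "wx": 0, "wy": 0, "wz": 0, "claw": 0.026}, {"dx": 0, "dy": 0, "dz": 0, "wx": 0, "wy": 0, "wz": 0, "claw": 0.026}, {"dx": 0, "dy": 0, "dz": 0, "wx": 0, "wy": 0, "wz": 0, "claw": 0.026}, {"dx": 0, "dy": 0, "dz": 0, "wx": 0, "wy": 0, "wz": 0, "claw": 0.026}, {"dx": 0, "dy": 0, "dz": 0, "wx": 0, "wy": 0, "wz": 0, "claw": 0.026}]}}

```text
t: 22.2
eef_pos: [0.4404, 0.08, 0.2273]
tool_rot: [0.0, 0.956, 0.294, -0.002]
contact_force: [-0.0, -0.2, 0.0]
gripper_width: 0.304
grasp_force: 0.0
```

```bash
python3 - <<'E'
from h import *
o=get_obs();print(o["t"],o["contact_force"]);p,d=read_camera("wrist");X=cloud(cam("wrist",o),d)
s,ds=read_camera("scene")
ax=np.array([.5563,.159]);R=np.hypot(X[...,0]-ax[0],X[...,1]-ax[1])
m=(X[...,2]>.095)&(X[...,2]<.106)&(R>.098)&(R<.122)
k,l,st,cc=cv2.connectedComponentsWithStats(m.astype(np.uint8))
for i in range(1,k):
    if st[i,4]>8:
        q=X[l==i].mean(0);print(st[i,4],q,"az+10.9:",(np.degrees(np.arctan2(q[1]-ax[1],q[0]-ax[0]))+10.9)%360)
b=blue(p)&(X[...,2]>.09)&(X[...,2]<.11)&(R<.13);Q=X[b]
a=np.radians(-10.9);x=np.array([np.cos(a),np.sin(a)]);y=np.array([-x[1],x[0]])
f=ax+.08*y;e=Q[:,:2]-f;print("blue top n",len(Q),"along",np.percentile(e@y,[2,98]),"across",np.percentile(e@x,[2,98]),"z",np.percentile(Q[:,2],[5,50,95]))
A=p[:,:,::-1];B=cv2.resize(s[80:240,300:520,::-1],(440,320),interpolation=2)
A=cv2.resize(A[0:320,100:460],(360,320));cv2.imwrite("pics/end.png",np.hstack([A,B]))
E
```

```text
22.2 [-0.0287 -0.2489  0.0309]
268 [0.495  0.2482 0.1003] az+10.9: 135.43022825543957
273 [0.6172 0.0681 0.1002] az+10.9: 314.7053587111033
150 [0.4662 0.097  0.1006] az+10.9: 225.43930994274592
blue top n 26 along [-0.0389 -0.0356] across [-0.0199 -0.0156] z [0.0901 0.093  0.099 ]
```

View pics/end.png

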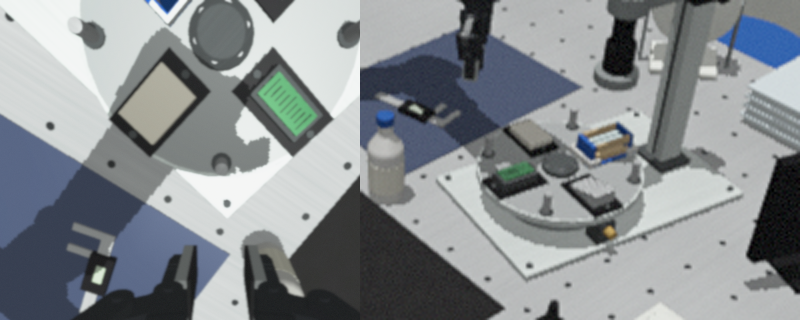

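The end view shows the loaded nest by the column, under the lens, at (605,142) in the right half. The cassette is flat, the posts are within 0.5° of the detent, and the bottle is untouched.

```bash
python3 -c "
from station import *
print(hand_in())"
```

```text
the job is handed in; nothing more can be done
None
```

The blue-ended cassette sits flat in its nest, the dial is clicked home with the nest under the camera, and the arm is clear. I handed the job in at about 22 s on the robot's clock; no verdict came back.

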